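Fetch the cooker weight from behind the seasonings

ROBOT

A 6-joint arm with a two-finger parallel gripper is mounted at the origin on the work surface. World frame = base frame: x ahead of the robot, y to its left, z up, the work surface at z = 0. Lengths are in m, angles in rad, forces in N, time in s.
With the tool pointing down it reaches from about 0.225 to 0.875 m from the base axis. Payload 3.4 kg.
Tool frame: the origin (TCP) lies at the very end of the fingers, on their centre line; the grasp point (between the pads) lies behind it (env.grip_point_offset is the z of the grasp point in the tool frame, in m); z points along the fingers, y is the direction in which the jaws open and shut (so a half turn about z gives the same grasp; the last joint's range is limited). The gripper opens to 85 mm and grips with 20 to 120 N. Pads are 22 mm wide; open, the fingers measure 114 mm over their backs; the gripper's body (76 mm by 85 mm) begins 54 mm behind the grasp point. The pads swing forward as they close: fully open they stand 13 mm farther back than shut.
Start: joints at [-1.223, 0.276, 1.505, -0, 1.361, -0.121], TCP at [0.26, -0.513, 0.231] pointing down, gripper open.
Joint ranges: [-2.89, 2.89], [-0.75, 2.08], [0.22, 2.7], [-1.18, 4.32], [0.11, 2.71], [-2.7, 2.7]. Speed limits (rad/s): [2.57, 2.57, 3.14, 3.14, 3.14, 3.14].

INTERFACE

Orientations are given as a unit quaternion [w, x, y, z].
In Python, from workcell import env gives the robot as it stands. The module is installed in compiled form; this text tells all that it offers.
- The arm moves only by the tool carry_out, never from a script. Its argument "steps" is a list of rows, each a list of 6 numbers: the shift along the world's x, y, z each as a share of 0.12 m, from -1 to 1, then the turn, a rotation vector about the world's x, y, z each as a share of 45 degrees, from -1 to 1. In form: [[tx, ty, tz, ax, ay, az], ...]. A call has exactly 8 rows; each row is the pose to reach, as a shift and turn from the pose measured when the call began; what a row does not reach only later rows make up. A row lasts 1/10 s, in which the tool goes at most 50 mm and 8.59 degrees, less where a joint would pass 70% of its speed; a pose out of reach is approached as far as the arm can. A call with a number of a shift or a turn outside -1 to 1 is refused whole. A call with a gripper value outside its range is refused whole. "jaw" is the closure, from 0 (fully open) to 1 (shut), set as the call begins (left out, the last holds). The fingers move at their own pace and stop on an object; "force" is the grip in N (left out, the last holds). Time passes only in rows, so rows that repeat a pose let the fingers close, or fill a call up. It gives the time, the measured TCP pose, the force and the opening at its end, in the units of the state.
- env.state(): the state, without advancing time (a new reading comes with each control period).
- env.get_image(name): name is "scene" or "side" or "wrist"; returns the picture (384x512x3 uint8, blue, green, red); there is no depth.
- env.camera_info(name): a dict with "fovy" (degrees; the focal length in pixels is half the picture's height over the tangent of half this angle, whatever the lens; pixels are square), "cx", "cy" (the principal point, pixels), "world_to_cam" (4x4, takes a point from world to camera coordinates); the wrist camera has in their place "mount" (4x4, takes a point from camera to tool coordinates, whose origin is the TCP and whose axes are the flange's). Camera axes: x right, y down, z forward; pixel columns grow to the right and rows downward; lengths in m; the calibration is good to about 2 mm. A picture is of the moment at which its call begins: read the wrist's pose just before it. camera_info takes no time and is no camera call.
- env.close_job(): hands the job in, once; it reports no verdict.
The state is a dict: "time": time; "q": joint angles; "joint_vel": joint speeds; "joint_torque": joint torques, N m; "position": TCP position; "tcp_rot": TCP orientation; "ft_force": force on the tool from outside, world axes, zero at the start; "moment": the same for the moment, N m; "grip_width": finger opening in m.
Only numpy, scipy, OpenCV 4.12 (cv2) and the standard library are available. Lean on these libraries where they do the work, as an engineer would, in place of code of your own. Each camera call takes 0.05 s, during which the arm holds its last target. There are 200 camera calls.

TASK

The pressure cooker's little steel weight is hemmed in behind the spice jar, the pepper mill and the salt pot. First stand all three on the wooden board, then fetch the weight and set it over the vent stub on the cooker's lid so that it sits flat, and only after that put each of the three back on the middle of the very coaster it came from. Keep everything upright and leave the glass bowl where it is.

Things in the scene. Friction and masses are not known exactly. Their poses are not given: they have to be found in the camera images.
- jar: Closed glass spice jar with a brownish filling and a flat steel lid: a plain cylinder 52 mm across and 100 mm tall, 0.2 kg. Origin at the centre of its underside, z up its axis. Stands on one of the three coasters at the start.
- mill: Dark wooden pepper mill, 114 mm tall, round: foot 52 mm across (up to 12 mm high), slim waist 42 mm across at 46 mm, a straight part 46 mm across from 60 to 85 mm high (grip here), rounded head with a small knob on top, 0.2 kg. Origin at the centre of its underside, z up its axis. Stands on one of the three coasters at the start.
- pot: Squat white ceramic salt pot, closed: a plain cylinder 62 mm across up to 74 mm high, then a low lid with a 20 mm knob to 86 mm, 0.28 kg. Origin at the centre of its underside, z up its axis. Stands on one of the three coasters at the start.
- weight: The cooker's pressure weight: upright steel cylinder 36 mm across, 50 mm tall, black top, 0.11 kg. Its underside has a blind bore 26 mm across, 16 mm deep that goes over the vent stub. Origin at the centre of its underside, z up. At the start it stands on the bare counter, 62 to 72 mm from the middle coaster's centre along that coaster's x, the three seasonings around it.
- coaster_mid: thin round cork coaster lying fixed on the counter, 76 mm across, 5 mm thick; origin at the centre of its underside, z up. The one of the three that is nearest the robot in their shallow arc. Its x axis points from it towards the weight; its y axis points towards the left coaster's side.
- coaster_left: thin round cork coaster lying fixed on the counter, 76 mm across, 5 mm thick; origin at the centre of its underside, z up. At 35 mm along x and 90 mm along y of the middle coaster (about 97 mm between centres), same orientation.
- coaster_right: thin round cork coaster lying fixed on the counter, 76 mm across, 5 mm thick; origin at the centre of its underside, z up. At 35 mm along x and -90 mm along y of the middle coaster, same orientation.
- board: Wooden board fixed on the counter to one side of the coasters (either side), 300 mm along its x, 150 mm along its y, 18 mm thick; origin at the centre of its underside, z up. The side area: room for all three seasonings in a line along its x.
- vent (a point): Foot of the brass vent stub, on the flat lid 150 mm above the counter; the stub is 8 mm across, 10 mm tall. The cooker, a fixed steel pot, 210 mm across its lid, is on the other side of the coasters from the board; its centre is 50 mm from here along this point's x axis, and its long handle points along x. A clip bar crosses the lid along y, 80 mm from here along x, top 31 mm above the lid.
- bowl: Glass bowl, 140 mm across, 60 mm high, standing beyond the coasters; a bystander. Origin at the centre of its underside.
There are look-alikes about, which are no part of the job. Several things look just like the weight: the one meant starts farthest to the robot's right.

How it is judged:
On the way, in this order (a step that is already met when the one before it is completed fails the run):
1. jar, mill and pot all stand upright on the board, with the weight still standing at its place (x of jar in the frame of board between -0.15 and 0.15 m and y of jar in the frame of board between -0.075 and 0.075 m and z of jar in the frame of board between 0.012 and 0.024 m and angle between each of jar, mill, pot's own z axis and vertical below 0.15 rad and linear speed of each of jar, mill, pot below 0.05 m/s and x of mill in the frame of board between -0.15 and 0.15 m and y of mill in the frame of board between -0.075 and 0.075 m and z of mill in the frame of board between 0.012 and 0.024 m and x of pot in the frame of board between -0.15 and 0.15 m and y of pot in the frame of board between -0.075 and 0.075 m and z of pot in the frame of board between 0.012 and 0.024 m and distance of weight from where it was at the start of the episode below 0.03 m), for 0.2 s.
2. the weight sits flat over the vent stub, let go, while jar, mill and pot are still on the board (horizontal distance between weight and vent below 0.012 m and z of weight in the frame of vent between -0.004 and 0.004 m and angle between weight's own z axis and vertical below 0.1 rad and linear speed of weight below 0.03 m/s and contact force between the fingers and weight below 0.5 N and x of jar in the frame of board between -0.15 and 0.15 m and y of jar in the frame of board between -0.075 and 0.075 m and z of jar in the frame of board between 0.012 and 0.024 m and angle between each of jar, mill, pot's own z axis and vertical below 0.15 rad and linear speed of each of jar, mill, pot below 0.05 m/s and x of mill in the frame of board between -0.15 and 0.15 m and y of mill in the frame of board between -0.075 and 0.075 m and z of mill in the frame of board between 0.012 and 0.024 m and x of pot in the frame of board between -0.15 and 0.15 m and y of pot in the frame of board between -0.075 and 0.075 m and z of pot in the frame of board between 0.012 and 0.024 m), for 0.2 s.
At the end, for the whole second after the job is handed in: The weight sits upright and flat on the lid over the vent stub (within 12 mm of it sideways, 4 mm in height); jar, mill and pot each stand upright within 14 mm of where they started, on their own coasters; all is let go and at rest (horizontal distance between weight and vent below 0.012 m and z of weight in the frame of vent between -0.004 and 0.004 m and angle between each of weight, jar, mill, pot's own z axis and vertical below 0.1 rad and linear speed of each of weight, jar, mill, pot below 0.03 m/s and distance of each of jar, mill, pot from where it was at the start of the episode below 0.014 m and contact force between the fingers and jar below 0.5 N and contact force between the fingers and mill below 0.5 N and contact force between the fingers and pot below 0.5 N and contact force between the fingers and weight below 0.5 N); the robot touches nothing.
It fails at once if the glass bowl is shoved more than 30 mm (distance of bowl from where it was at the start of the episode above 0.03 m).
It fails at once if the jar, mill, pot or weight is tipped over (more than about 35 degrees) (angle between any of jar, mill, pot, weight's own z axis and vertical above 0.6 rad).
It also fails if it takes over 136 s, if anything falls off the work surface, if the arm or the gripper's body presses on something with over 40 N, if the wrist force passes 120 N, or if a joint passes its speed limit or range.

## Working session

There is one attempt and no reset: what is moved stays moved. The work goes in short steps, Python scripts to look and compute and a tool call to move; the robot and the scene stay as the last step left them, time stands still between calls to the robot, and variables do not carry over. Pictures are saved under pics/ and viewed, about 12 in all and at most 16, crops included, and the job is handed in when it is done.

Besides the shell and the picture viewer there is one more tool, called by a JSON object that holds its "op" and its "data". carry_out: Moves the arm, as the interface text tells. Its arguments: {"type":"object","properties":{"steps":{"type":"array"},"jaw":{"type":"number"},"force":{"type":"number"}},"required":["steps"]}

```bash
mkdir -p pics; ls
python3 - <<'E'
from workcell import env
import cv2,numpy as np
np.set_printoptions(precision=4,suppress=True)
print(env.grip_point_offset, env.state())
for n in("scene","side"):
    print(n,env.camera_info(n)); cv2.imwrite(f"pics/{n}0.png",env.get_image(n))
print(env.camera_info("wrist"))
E
```

```text
pics
-0.0187 {'time': 0.0, 'q': array([-1.223 ,  0.2766,  1.5062, -0.    ,  1.3607, -0.121 ]), 'joint_vel': array([-0.0006,  0.0007,  0.0005,  0.002 ,  0.0014,  0.0006]), 'joint_torque': array([  0.0016, -41.6775, -24.5807,  -0.0001,   0.011 ,  -0.    ]), 'position': array([ 0.2596, -0.5125,  0.2304]), 'tcp_rot': array([-0.0009,  0.9727,  0.2323, -0.0001]), 'ft_force': array([ 0.0125, -1.148 , -0.0595]), 'moment': array([-0.014 , -0.0276,  0.0102]), 'grip_width': 0.08542151551920323}
scene {'fovy': 55.66053678161875, 'cx': 257.3666315814197, 'cy': 193.5793319398121, 'world_to_cam': array([[ 0.3117,  0.9501,  0.0117, -0.191 ],
       [ 0.8041, -0.2572, -0.5359, -0.4015],
       [-0.5062,  0.1764, -0.8442,  1.5368],
       [ 0.    ,  0.    ,  0.    ,  1.    ]])}
side {'fovy': 47.32885948477854, 'cx': 243.17872357545826, 'cy': 193.3968515365197, 'world_to_cam': array([[-0.9564, -0.2915, -0.0202,  0.5841],
       [-0.1376,  0.5102, -0.849 ,  0.1872],
       [ 0.2577, -0.8091, -0.5281,  0.9845],
       [ 0.    ,  0.    ,  0.    ,  1.    ]])}
{'fovy': 60.58218325843179, 'cx': 260.2633011015188, 'cy': 187.9485453279547, 'mount': array([[-0.0013, -0.9631, -0.2692,  0.0685],
       [ 1.    , -0.0012, -0.0004, -0.0003],
       [ 0.0001, -0.2692,  0.9631, -0.1427],
       [ 0.    ,  0.    ,  0.    ,  1.    ]])}
```

View pics/scene0.png

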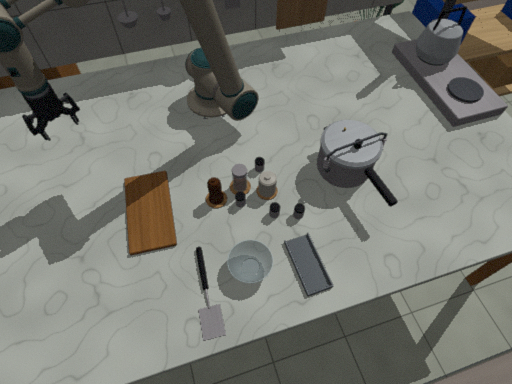

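View pics/side0.png

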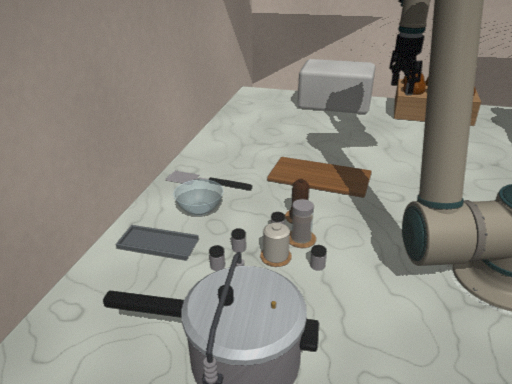

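The scene view shows the board at (150,211), mill (216,192), jar (240,180), pot (267,187), and the hemmed-in weight at (240,199). Look-alikes are at (260,163), (274,210) and (299,211). The vent is near (344,129). I'll enlarge both views.

Run:
```python
import cv2
a=cv2.imread("pics/scene0.png")
cv2.imwrite("pics/s_crop.png",cv2.resize(a[115:265,115:315],None,fx=4,fy=4,interpolation=cv2.INTER_CUBIC))
b=cv2.imread("pics/side0.png")
cv2.imwrite("pics/d_crop.png",cv2.resize(b[150:350,180:380],None,fx=3,fy=3,interpolation=cv2.INTER_CUBIC))
```

```text
(no output)
```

View pics/s_crop.png

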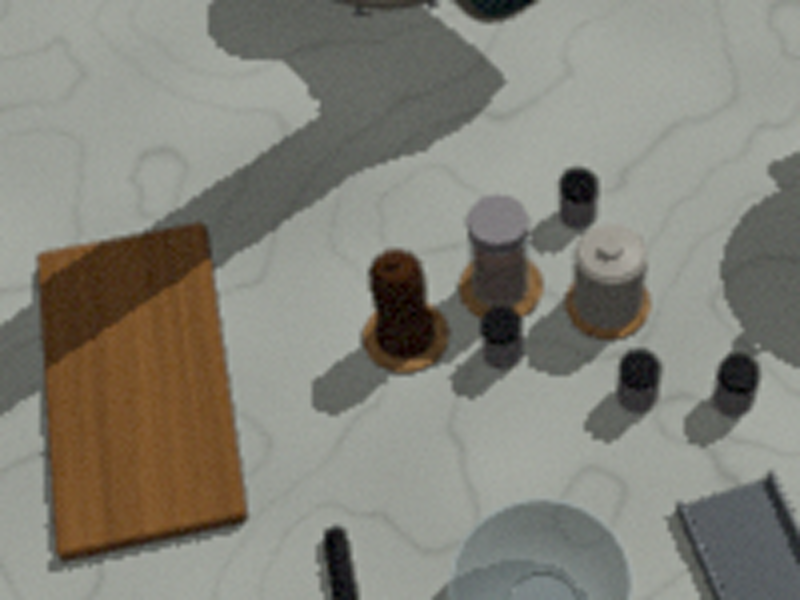

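View pics/d_crop.png

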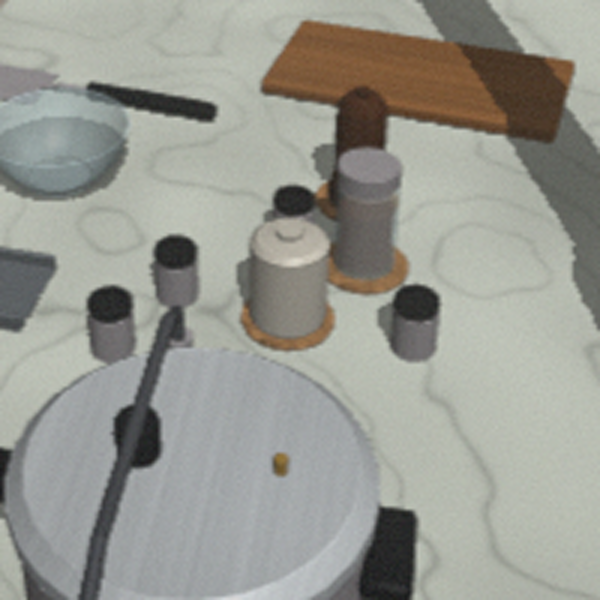

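```bash
cat > h.py <<'E'
import numpy as np
from workcell import env
from scipy.spatial.transform import Rotation as R
np.set_printoptions(precision=4,suppress=True)
def cam(n,pos=None,q=None):
    i=env.camera_info(n); f=192/np.tan(np.radians(i["fovy"]/2))
    if n=="wrist":
        T=np.eye(4); T[:3,:3]=R.from_quat(np.roll(q,-1)).as_matrix(); T[:3,3]=pos
        C=T@i["mount"]
    else: C=np.linalg.inv(i["world_to_cam"])
    return i["cx"],i["cy"],f,C
def at(c,u,v,z):
    d=c[3][:3,:3]@[(u-c[0])/c[2],(v-c[1])/c[2],1]; o=c[3][:3,3]
    return o+d*(z-o[2])/d[2]
E
python3 - <<'E'
from h import *
s=cam("scene");d=cam("side")
S=lambda u,v,z:at(s,(u+.5)/4-.5+115,(v+.5)/4-.5+115,z)[:2]
D=lambda u,v,z:at(d,(u+.5)/3-.5+180,(v+.5)/3-.5+150,z)[:2]
for n,a in dict(jar=(498,218,.105),mill=(397,260,.119),pot=(609,250,.091),weight=(501,325,.05),l1=(578,186,.05),l2=(639,369,.05),l3=(738,374,.05),cj=(501,288,.005),cm=(405,333,.005),cp=(608,303,.005),b1=(39,256,.018),b2=(206,226,.018),b3=(245,517,.018),b4=(60,555,.018)).items(): print("S",n,S(*a))
for n,a in dict(jar=(370,166,.105),mill=(361,95,.119),pot=(289,230,.091),weight=(293,202,.05),l1=(416,302,.05),vt=(281,457,.16),vf=(281,473,.15),cj=(367,268,.005),cp=(288,320,.005)).items(): print("D",n,D(*a))
print("vent scene",at(s,344,129,.16))
E
```

```text
S jar [ 0.4629 -0.016 ]
S mill [ 0.4883 -0.1079]
S pot [0.5126 0.0651]
S weight [ 0.5309 -0.0354]
S l1 [0.4116 0.0721]
S l2 [0.6065 0.0605]
S l3 [0.6359 0.1365]
S cj [ 0.4663 -0.0174]
S cm [ 0.4859 -0.1105]
S cp [0.5104 0.0681]
S b1 [ 0.3174 -0.3999]
S b2 [ 0.3298 -0.2532]
S b3 [ 0.6221 -0.2763]
S b4 [ 0.6098 -0.4202]
D jar [ 0.4614 -0.0129]
D mill [ 0.4855 -0.0988]
D pot [0.5082 0.0704]
D weight [ 0.5263 -0.0243]
D l1 [0.4063 0.08  ]
D vt [0.4438 0.3673]
D vf [0.4431 0.3694]
D cj [ 0.458  -0.0092]
D cp [0.5064 0.0742]
vent scene [0.4484 0.3626 0.16  ]
```

Both views agree with the coaster layout to within about 8 mm. Next I'll turn the jaws along y and take one close look from above the cluster.

{"op": "carry_out", "data": {"steps": [[0.08,0.16,0.03,0,0,-0.06],[0.17,0.33,0.06,0,0,-0.12],[0.25,0.49,0.08,0,0,-0.18],[0.33,0.65,0.1,0,0,-0.24],[0.42,0.82,0.1,0,0,-0.3],[0.5,0.98,0.1,0,0,-0.36],[0.5,0.98,0.1,0,0,-0.36],[0.5,0.98,0.1,0,0,-0.36]], "jaw": 0}}

```text
time: 0.9
position: [0.3196, -0.3949, 0.2424]
tcp_rot: [-0.001, 0.996, 0.094, -0.0]
ft_force: [-0.5, -0.0, 0.2]
grip_width: 0.0853
```

{"op": "carry_out", "data": {"steps": [[0.08,0.16,0.03,0,0,-0.06],[0.17,0.33,0.06,0,0,-0.12],[0.25,0.49,0.08,0,0,-0.18],[0.33,0.65,0.1,0,0,-0.24],[0.42,0.82,0.1,0,0,-0.3],[0.5,0.98,0.1,0,0,-0.36],[0.5,0.98,0.1,0,0,-0.36],[0.5,0.98,0.1,0,0,-0.36]]}}

```text
time: 1.7
position: [0.3794, -0.2783, 0.2543]
tcp_rot: [-0.0, 0.999, -0.047, -0.0]
ft_force: [-0.1, 0.4, -0.8]
grip_width: 0.0851
```

{"op": "carry_out", "data": {"steps": [[0.08,0.16,0.03,0,0,0],[0.17,0.33,0.06,0,0,0],[0.25,0.49,0.08,0,0,0],[0.33,0.65,0.1,0,0,0],[0.42,0.82,0.1,0,0,0],[0.5,0.98,0.1,0,0,0],[0.5,0.98,0.1,0,0,0],[0.5,0.98,0.1,0,0,0]]}}

```text
time: 2.5
position: [0.4393, -0.162, 0.2662]
tcp_rot: [0.001, 0.999, -0.047, -0.001]
ft_force: [-0.6, -0.6, -0.3]
grip_width: 0.0857
```

{"op": "carry_out", "data": {"steps": [[0.08,0.16,0.03,0,0,0],[0.17,0.33,0.06,0,0,0],[0.25,0.49,0.08,0,0,0],[0.33,0.65,0.1,0,0,0],[0.42,0.82,0.1,0,0,0],[0.5,0.98,0.1,0,0,0],[0.5,0.98,0.1,0,0,0],[0.5,0.98,0.1,0,0,0]]}}

```text
time: 3.3
position: [0.4991, -0.0459, 0.278]
tcp_rot: [0.001, 0.999, -0.047, -0.001]
ft_force: [-0.8, -1.2, 0.1]
grip_width: 0.0857
```

Run:
```python
from h import *
import cv2,json
s=env.state(); im=env.get_image("wrist"); cv2.imwrite("pics/w1.png",im)
cv2.imwrite("pics/w1b.png",cv2.resize(im,None,fx=1.5,fy=1.5,interpolation=cv2.INTER_CUBIC))
json.dump([list(s["position"]),list(s["tcp_rot"])],open("w1.json","w")); print(s["time"],s["position"],s["tcp_rot"],s["q"])
```

```text
3.3 [ 0.4991 -0.0459  0.278 ] [ 0.0012  0.9989 -0.0469 -0.0011] [-0.2286  0.1408  1.5682 -0.0029  1.4343  1.4364]
```

View pics/w1b.png

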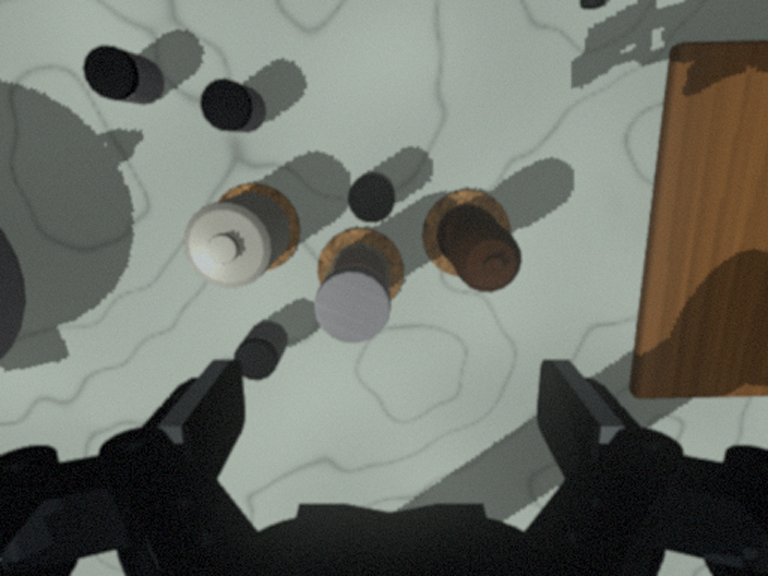

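The wrist view (1.5x) shows jar lid (353,306), mill knob (495,259), pot knob (223,246), weight (371,197), and board left corners (675,43) and (632,396).

Run:
```python
from h import *
import json
p,q=json.load(open("w1.json")); w=cam("wrist",np.array(p),np.array(q))
for n,a in dict(jar=(353,306,.105),mill=(495,259,.119),pot=(224,245,.091),potrim=(229,245,.079),weight=(371,197,.05),cj=(361,270,.005),cm=(467,232,.005),cp=(257,226,.005),b2=(632,396,.018),b3=(675,43,.018),l1=(259,358,.05)).items(): print(n,at(w,(a[0]+.5)/1.5-.5,(a[1]+.5)/1.5-.5,a[2])[:2])
```

```text
jar [ 0.4647 -0.0171]
mill [ 0.4916 -0.1109]
pot [0.5119 0.0666]
potrim [0.5095 0.0674]
weight [ 0.5304 -0.0343]
cj [ 0.4642 -0.0169]
cm [ 0.4888 -0.1105]
cp [0.5109 0.0666]
b2 [ 0.3265 -0.2499]
b3 [ 0.6189 -0.271 ]
l1 [0.4097 0.0704]
```

{"op": "carry_out", "data": {"steps": [[-0.02,-0.14,0,0,0,0],[-0.04,-0.28,0,0,0,0],[-0.06,-0.42,-0.1,0,0,0],[-0.08,-0.54,-0.3,0,0,0],[-0.08,-0.54,-0.5,0,0,0],[-0.08,-0.54,-0.7,0,0,0],[-0.08,-0.54,-0.85,0,0,0],[-0.08,-0.54,-0.85,0,0,0]], "jaw": 0.15}}

```text
time: 4.15
position: [0.4868, -0.1116, 0.1737]
tcp_rot: [0.001, 0.999, -0.048, -0.004]
ft_force: [-0.6, -0.9, 0.1]
grip_width: 0.0725
```

{"op": "carry_out", "data": {"steps": [[0,0,-0.15,0,0,0],[0,0,-0.3,0,0,0],[0,0,-0.45,0,0,0],[0,0,-0.6,0,0,0],[0,0,-0.75,0,0,0],[0,0,-0.9,0,0,0],[0,0,-1,0,0,0],[0,0,-1,0,0,0]]}}

```text
time: 4.95
position: [0.4862, -0.1123, 0.0533]
tcp_rot: [0.001, 0.999, -0.048, -0.005]
ft_force: [-0.3, -0.3, 0.3]
grip_width: 0.0725
```

{"op": "carry_out", "data": {"steps": [[0,0,0,0,0,0],[0,0,0,0,0,0],[0,0,0,0,0,0],[0,0,0,0,0,0],[0,0,0,0,0,0],[0,0,0,0,0,0],[0,0,0,0,0,0],[0,0,0,0,0,0]], "jaw": 1, "force": 30}}

```text
time: 5.75
position: [0.4871, -0.1127, 0.0545]
tcp_rot: [0.001, 0.999, -0.048, -0.004]
ft_force: [-0.4, 1.5, 6.6]
grip_width: 0.0448
```

{"op": "carry_out", "data": {"steps": [[0,0,0.05,0,0,0],[0,0,0.15,0,0,0],[0,0,0.28,0,0,0],[0,0,0.42,0,0,0],[0,0,0.55,0,0,0],[0,0,0.64,0,0,0],[0,0,0.67,0,0,0],[0,0,0.67,0,0,0]]}}

```text
time: 6.55
position: [0.4872, -0.1127, 0.1351]
tcp_rot: [0.001, 0.999, -0.048, -0.003]
ft_force: [0.8, -0.1, -2.9]
grip_width: 0.0451
```

{"op": "carry_out", "data": {"steps": [[0.02,-0.06,0,0,0,0],[0.06,-0.2,0,0,0,0],[0.12,-0.38,0,0,0,0],[0.18,-0.57,0,0,0,0],[0.24,-0.76,0,0,0,0],[0.29,-0.9,0,0,0,0],[0.31,-0.96,0,0,0,0],[0.31,-0.96,0,0,0,0]]}}

```text
time: 7.35
position: [0.5245, -0.2291, 0.1345]
tcp_rot: [0.001, 0.999, -0.049, -0.004]
ft_force: [-0.8, 0.3, -1.4]
grip_width: 0.0454
```

{"op": "carry_out", "data": {"steps": [[0.02,-0.06,0,0,0,0],[0.06,-0.2,0,0,0,0],[0.12,-0.38,0,0,0,0],[0.18,-0.57,0,0,0,0],[0.24,-0.76,0,0,0,0],[0.29,-0.9,0,0,0,0],[0.31,-0.96,0,0,0,0],[0.31,-0.96,0,0,0,0]]}}

```text
time: 8.15
position: [0.5619, -0.3454, 0.1342]
tcp_rot: [0.001, 0.999, -0.049, -0.004]
ft_force: [-0.1, 0.5, -2.5]
grip_width: 0.0453
```

{"op": "carry_out", "data": {"steps": [[0,0,-0.06,0,0,0],[0,0,-0.16,0,0,0],[0,0,-0.26,0,0,0],[0,0,-0.35,0,0,0],[0,0,-0.42,0,0,0],[0,0,-0.46,0,0,0],[0,0,-0.48,0,0,0],[0,0,-0.48,0,0,0]]}}

```text
time: 8.95
position: [0.5619, -0.3454, 0.0764]
tcp_rot: [0.001, 0.999, -0.049, -0.004]
ft_force: [-1.3, 0.5, -2.2]
grip_width: 0.0451
```

{"op": "carry_out", "data": {"steps": [[0,0,-0.02,0,0,0],[0,0,-0.04,0,0,0],[0,0,-0.055,0,0,0],[0,0,-0.065,0,0,0],[0,0,-0.07,0,0,0],[0,0,-0.075,0,0,0],[0,0,-0.075,0,0,0],[0,0,-0.075,0,0,0]]}}

```text
time: 9.75
position: [0.562, -0.3454, 0.0677]
tcp_rot: [0.001, 0.999, -0.049, -0.004]
ft_force: [-0.1, 0.6, -0.5]
grip_width: 0.0452
```

{"op": "carry_out", "data": {"steps": [[0,0,0,0,0,0],[0,0,0,0,0,0],[0,0,0,0,0,0],[0,0,0,0,0,0],[0,0,0,0,0,0],[0,0,0,0,0,0],[0,0,0,0,0,0],[0,0,0,0,0,0]], "jaw": 0.15}}

```text
time: 10.55
position: [0.562, -0.3454, 0.0676]
tcp_rot: [0.001, 0.999, -0.049, -0.004]
ft_force: [-0.3, 0.4, -0.3]
grip_width: 0.0726
```

{"op": "carry_out", "data": {"steps": [[0,0,0.05,0,0,0],[0,0,0.15,0,0,0],[0,0,0.28,0,0,0],[0,0,0.42,0,0,0],[0,0,0.6,0,0,0],[0,0,0.8,0,0,0],[0,0,0.9,0,0,0],[0,0,0.9,0,0,0]]}}

```text
time: 11.35
position: [0.5632, -0.3463, 0.1786]
tcp_rot: [0.003, 0.999, -0.049, -0.001]
ft_force: [-0.0, -0.6, -0.4]
grip_width: 0.0727
```

Run:
```python
from h import *
import cv2
s=env.state(); print(s["time"],s["position"],s["tcp_rot"])
im=env.get_image("side")[130:290,230:400]; cv2.imwrite("pics/side1.png",cv2.resize(im,None,fx=3,fy=3))
```

```text
11.35 [ 0.5632 -0.3463  0.1786] [ 0.0026  0.9988 -0.0494 -0.0014]
```

View pics/side1.png

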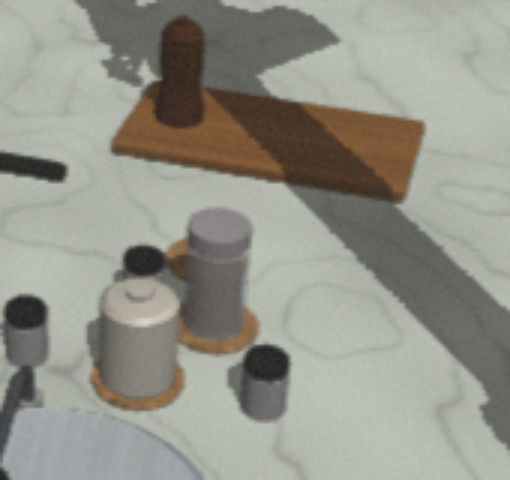

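Mill stands upright on the board. Now the jar.

{"op": "carry_out", "data": {"steps": [[-0.03,0.1,0,0,0,0],[-0.08,0.25,0,0,0,0],[-0.13,0.42,0,0,0,0],[-0.18,0.6,0,0,0,0],[-0.23,0.78,0,0,0,0],[-0.275,0.915,0,0,0,0],[-0.275,0.915,0,0,0,0],[-0.275,0.915,0,0,0,0]]}}

```text
time: 12.2
position: [0.5294, -0.2359, 0.1765]
tcp_rot: [0.002, 0.999, -0.049, -0.003]
ft_force: [-0.7, -0.1, 0.3]
grip_width: 0.0728
```

{"op": "carry_out", "data": {"steps": [[-0.03,0.1,0,0,0,0],[-0.08,0.25,0,0,0,0],[-0.13,0.42,0,0,0,0],[-0.18,0.6,0,0,0,0],[-0.23,0.78,0,0,0,0],[-0.275,0.915,0,0,0,0],[-0.275,0.915,0,0,0,0],[-0.275,0.915,0,0,0,0]]}}

```text
time: 13.0
position: [0.4966, -0.1258, 0.1769]
tcp_rot: [0.002, 0.999, -0.048, -0.002]
ft_force: [0.3, -0.5, 0.0]
grip_width: 0.0727
```

{"op": "carry_out", "data": {"steps": [[-0.03,0.1,0,0,0,0],[-0.08,0.25,0,0,0,0],[-0.13,0.42,0,0,0,0],[-0.18,0.6,0,0,0,0],[-0.23,0.78,0,0,0,0],[-0.275,0.915,0,0,0,0],[-0.275,0.915,0,0,0,0],[-0.275,0.915,0,0,0,0]]}}

```text
time: 13.8
position: [0.4634, -0.0157, 0.1769]
tcp_rot: [0.003, 0.999, -0.048, -0.002]
ft_force: [-0.1, -0.5, -1.0]
grip_width: 0.0725
```

{"op": "carry_out", "data": {"steps": [[0.02,-0.01,-0.15,0,0,0],[0.02,-0.01,-0.3,0,0,0],[0.02,-0.01,-0.45,0,0,0],[0.02,-0.01,-0.6,0,0,0],[0.02,-0.01,-0.75,0,0,0],[0.02,-0.01,-0.9,0,0,0],[0.02,-0.01,-0.98,0,0,0],[0.02,-0.01,-0.98,0,0,0]]}}

```text
time: 14.6
position: [0.4651, -0.0173, 0.0582]
tcp_rot: [0.003, 0.999, -0.048, -0.003]
ft_force: [-0.1, -0.3, 0.5]
grip_width: 0.0726
```

{"op": "carry_out", "data": {"steps": [[0,0,0,0,0,0],[0,0,0,0,0,0],[0,0,0,0,0,0],[0,0,0,0,0,0],[0,0,0,0,0,0],[0,0,0,0,0,0],[0,0,0,0,0,0],[0,0,0,0,0,0]], "jaw": 1, "force": 30}}

```text
time: 15.4
position: [0.4658, -0.0175, 0.0588]
tcp_rot: [0.003, 0.999, -0.048, -0.003]
ft_force: [0.4, 0.4, 5.8]
grip_width: 0.0513
```

{"op": "carry_out", "data": {"steps": [[0,0,0.05,0,0,0],[0,0,0.15,0,0,0],[0,0,0.28,0,0,0],[0,0,0.42,0,0,0],[0,0,0.55,0,0,0],[0,0,0.64,0,0,0],[0,0,0.67,0,0,0],[0,0,0.67,0,0,0]]}}

```text
time: 16.2
position: [0.4657, -0.0174, 0.1392]
tcp_rot: [0.003, 0.999, -0.048, -0.003]
ft_force: [-0.8, -0.6, -1.9]
grip_width: 0.0512
```

{"op": "carry_out", "data": {"steps": [[0,-0.06,0,0,0,0],[0,-0.2,0,0,0,0],[0,-0.36,0,0,0,0],[0,-0.52,0,0,0,0],[0,-0.68,0,0,0,0],[0,-0.82,0,0,0,0],[0,-0.885,0,0,0,0],[0,-0.885,0,0,0,0]]}}

```text
time: 17.0
position: [0.4653, -0.1245, 0.1386]
tcp_rot: [0.003, 0.999, -0.049, -0.003]
ft_force: [-0.1, 0.2, -2.6]
grip_width: 0.0512
```

{"op": "carry_out", "data": {"steps": [[0,-0.06,0,0,0,0],[0,-0.2,0,0,0,0],[0,-0.36,0,0,0,0],[0,-0.52,0,0,0,0],[0,-0.68,0,0,0,0],[0,-0.82,0,0,0,0],[0,-0.885,0,0,0,0],[0,-0.885,0,0,0,0]]}}

```text
time: 17.8
position: [0.4654, -0.2314, 0.1384]
tcp_rot: [0.002, 0.999, -0.05, -0.003]
ft_force: [-0.2, 0.2, -0.9]
grip_width: 0.0513
```

{"op": "carry_out", "data": {"steps": [[0,-0.06,0,0,0,0],[0,-0.2,0,0,0,0],[0,-0.36,0,0,0,0],[0,-0.52,0,0,0,0],[0,-0.68,0,0,0,0],[0,-0.82,0,0,0,0],[0,-0.885,0,0,0,0],[0,-0.885,0,0,0,0]]}}

```text
time: 18.6
position: [0.4653, -0.3391, 0.1382]
tcp_rot: [0.002, 0.999, -0.05, -0.003]
ft_force: [0.3, 0.9, -0.6]
grip_width: 0.052
```

{"op": "carry_out", "data": {"steps": [[0,0,-0.06,0,0,0],[0,0,-0.16,0,0,0],[0,0,-0.26,0,0,0],[0,0,-0.35,0,0,0],[0,0,-0.42,0,0,0],[0,0,-0.46,0,0,0],[0,0,-0.48,0,0,0],[0,0,-0.48,0,0,0]]}}

```text
time: 19.4
position: [0.4653, -0.339, 0.0804]
tcp_rot: [0.002, 0.999, -0.05, -0.003]
ft_force: [0.3, -0.0, -1.9]
grip_width: 0.0516
```

{"op": "carry_out", "data": {"steps": [[0,0,-0.02,0,0,0],[0,0,-0.04,0,0,0],[0,0,-0.055,0,0,0],[0,0,-0.065,0,0,0],[0,0,-0.07,0,0,0],[0,0,-0.07,0,0,0],[0,0,-0.07,0,0,0],[0,0,-0.07,0,0,0]]}}

```text
time: 20.2
position: [0.4654, -0.339, 0.072]
tcp_rot: [0.002, 0.999, -0.05, -0.003]
ft_force: [0.0, 0.7, -1.9]
grip_width: 0.0517
```

{"op": "carry_out", "data": {"steps": [[0,0,0,0,0,0],[0,0,0,0,0,0],[0,0,0,0,0,0],[0,0,0,0,0,0],[0,0,0,0,0,0],[0,0,0,0,0,0],[0,0,0,0,0,0],[0,0,0,0,0,0]], "jaw": 0.15}}

```text
time: 21.0
position: [0.4654, -0.339, 0.072]
tcp_rot: [0.002, 0.999, -0.05, -0.003]
ft_force: [-0.2, 0.3, -0.1]
grip_width: 0.0729
```

{"op": "carry_out", "data": {"steps": [[0,0,0.05,0,0,0],[0,0,0.15,0,0,0],[0,0,0.28,0,0,0],[0,0,0.42,0,0,0],[0,0,0.6,0,0,0],[0,0,0.8,0,0,0],[0,0,0.9,0,0,0],[0,0,0.9,0,0,0]]}}

```text
time: 21.8
position: [0.4665, -0.34, 0.1826]
tcp_rot: [0.004, 0.999, -0.05, -0.001]
ft_force: [0.1, -0.5, 0.5]
grip_width: 0.0727
```

{"op": "carry_out", "data": {"steps": [[0.01,0.1,0,0,0,0],[0.03,0.25,0,0,0,0],[0.05,0.42,0,0,0,0],[0.07,0.6,0,0,0,0],[0.09,0.75,0,0,0,0],[0.096,0.846,0,0,0,0],[0.096,0.846,0,0,0,0],[0.096,0.846,0,0,0,0]], "jaw": 0.05}}

```text
time: 22.6
position: [0.4781, -0.2385, 0.1826]
tcp_rot: [0.004, 0.999, -0.05, -0.001]
ft_force: [0.5, 0.2, -1.1]
grip_width: 0.0811
```

{"op": "carry_out", "data": {"steps": [[0.01,0.1,0,0,0,0],[0.03,0.25,0,0,0,0],[0.05,0.42,0,0,0,0],[0.07,0.6,0,0,0,0],[0.09,0.75,0,0,0,0],[0.096,0.846,0,0,0,0],[0.096,0.846,0,0,0,0],[0.096,0.846,0,0,0,0]]}}

```text
time: 23.4
position: [0.4897, -0.1374, 0.1826]
tcp_rot: [0.005, 0.999, -0.05, -0.001]
ft_force: [0.3, -0.2, -0.0]
grip_width: 0.081
```

{"op": "carry_out", "data": {"steps": [[0.01,0.1,0,0,0,0],[0.03,0.25,0,0,0,0],[0.05,0.42,0,0,0,0],[0.07,0.6,0,0,0,0],[0.09,0.75,0,0,0,0],[0.096,0.846,0,0,0,0],[0.096,0.846,0,0,0,0],[0.096,0.846,0,0,0,0]]}}

```text
time: 24.2
position: [0.5012, -0.0362, 0.1826]
tcp_rot: [0.005, 0.999, -0.05, -0.001]
ft_force: [-0.0, -0.5, -0.7]
grip_width: 0.0809
```

{"op": "carry_out", "data": {"steps": [[0.01,0.1,0,0,0,0],[0.03,0.25,0,0,0,0],[0.05,0.42,0,0,0,0],[0.07,0.6,0,0,0,0],[0.09,0.75,0,0,0,0],[0.096,0.846,0,0,0,0],[0.096,0.846,0,0,0,0],[0.096,0.846,0,0,0,0]]}}

```text
time: 25.0
position: [0.5127, 0.0649, 0.1826]
tcp_rot: [0.006, 0.999, -0.05, -0.001]
ft_force: [-0.9, -0.1, 0.3]
grip_width: 0.081
```

{"op": "carry_out", "data": {"steps": [[-0.01,0.02,-0.08,0.015,0,0],[-0.01,0.02,-0.16,0.015,0,0],[-0.01,0.02,-0.26,0.015,0,0],[-0.01,0.02,-0.36,0.015,0,0],[-0.01,0.02,-0.46,0.015,0,0],[-0.01,0.02,-0.55,0.015,0,0],[-0.01,0.02,-0.6,0.015,0,0],[-0.01,0.02,-0.6,0.015,0,0]]}}

```text
time: 25.8
position: [0.5108, 0.0674, 0.1094]
tcp_rot: [-0.0, 0.999, -0.05, -0.003]
ft_force: [-0.7, 0.0, -0.9]
grip_width: 0.0817
```

{"op": "carry_out", "data": {"steps": [[0,0,-0.08,0,0,0],[0,0,-0.16,0,0,0],[0,0,-0.26,0,0,0],[0,0,-0.36,0,0,0],[0,0,-0.46,0,0,0],[0,0,-0.55,0,0,0],[0,0,-0.6,0,0,0],[0,0,-0.6,0,0,0]]}}

```text
time: 26.6
position: [0.51, 0.0674, 0.0363]
tcp_rot: [-0.0, 0.999, -0.05, -0.004]
ft_force: [-0.1, -0.3, -0.4]
grip_width: 0.0815
```

{"op": "carry_out", "data": {"steps": [[0,0,0,0,0,0],[0,0,0,0,0,0],[0,0,0,0,0,0],[0,0,0,0,0,0],[0,0,0,0,0,0],[0,0,0,0,0,0],[0,0,0,0,0,0],[0,0,0,0,0,0]], "jaw": 1, "force": 35}}

```text
time: 27.4
position: [0.5105, 0.0674, 0.0367]
tcp_rot: [-0.0, 0.999, -0.05, -0.003]
ft_force: [0.2, -0.4, 5.1]
grip_width: 0.0612
```

{"op": "carry_out", "data": {"steps": [[0,0,0.05,0,0,0],[0,0,0.15,0,0,0],[0,0,0.28,0,0,0],[0,0,0.42,0,0,0],[0,0,0.55,0,0,0],[0,0,0.7,0,0,0],[0,0,0.75,0,0,0],[0,0,0.75,0,0,0]]}}

```text
time: 28.2
position: [0.5109, 0.0674, 0.1277]
tcp_rot: [-0.0, 0.999, -0.05, -0.002]
ft_force: [0.0, 0.2, -2.0]
grip_width: 0.0611
```

{"op": "carry_out", "data": {"steps": [[-0.02,-0.06,0,0,0,0],[-0.06,-0.18,0,0,0,0],[-0.11,-0.32,0,0,0,0],[-0.17,-0.48,0,0,0,0],[-0.23,-0.64,0,0,0,0],[-0.27,-0.77,0,0,0,0],[-0.29,-0.82,0,0,0,0],[-0.29,-0.82,0,0,0,0]]}}

```text
time: 29.0
position: [0.4752, -0.0321, 0.1272]
tcp_rot: [-0.0, 0.999, -0.051, -0.003]
ft_force: [-0.6, 0.2, -1.4]
grip_width: 0.0613
```

{"op": "carry_out", "data": {"steps": [[-0.02,-0.06,0,0,0,0],[-0.06,-0.18,0,0,0,0],[-0.11,-0.32,0,0,0,0],[-0.17,-0.48,0,0,0,0],[-0.23,-0.64,0,0,0,0],[-0.27,-0.77,0,0,0,0],[-0.29,-0.82,0,0,0,0],[-0.29,-0.82,0,0,0,0]]}}

```text
time: 29.8
position: [0.4403, -0.1308, 0.1271]
tcp_rot: [-0.001, 0.999, -0.051, -0.003]
ft_force: [0.9, 0.2, -3.4]
grip_width: 0.0615
```

{"op": "carry_out", "data": {"steps": [[-0.02,-0.06,0,0,0,0],[-0.06,-0.18,0,0,0,0],[-0.11,-0.32,0,0,0,0],[-0.17,-0.48,0,0,0,0],[-0.23,-0.64,0,0,0,0],[-0.27,-0.77,0,0,0,0],[-0.29,-0.82,0,0,0,0],[-0.29,-0.82,0,0,0,0]]}}

```text
time: 30.6
position: [0.4055, -0.2294, 0.1271]
tcp_rot: [-0.001, 0.999, -0.052, -0.003]
ft_force: [0.0, -0.1, -2.6]
grip_width: 0.061
```

{"op": "carry_out", "data": {"steps": [[-0.02,-0.06,0,0,0,0],[-0.06,-0.18,0,0,0,0],[-0.11,-0.32,0,0,0,0],[-0.17,-0.48,0,0,0,0],[-0.23,-0.64,0,0,0,0],[-0.27,-0.77,0,0,0,0],[-0.29,-0.82,0,0,0,0],[-0.29,-0.82,0,0,0,0]]}}

```text
time: 31.4
position: [0.3706, -0.3282, 0.127]
tcp_rot: [-0.001, 0.999, -0.052, -0.003]
ft_force: [0.3, 0.8, -2.7]
grip_width: 0.0607
```

{"op": "carry_out", "data": {"steps": [[0,0,-0.06,0,0,0],[0,0,-0.16,0,0,0],[0,0,-0.26,0,0,0],[0,0,-0.38,0,0,0],[0,0,-0.47,0,0,0],[0,0,-0.54,0,0,0],[0,0,-0.57,0,0,0],[0,0,-0.57,0,0,0]]}}

```text
time: 32.2
position: [0.3704, -0.3279, 0.058]
tcp_rot: [-0.001, 0.999, -0.052, -0.003]
ft_force: [0.0, 0.3, -2.1]
grip_width: 0.0612
```

{"op": "carry_out", "data": {"steps": [[0,0,-0.02,0,0,0],[0,0,-0.04,0,0,0],[0,0,-0.055,0,0,0],[0,0,-0.065,0,0,0],[0,0,-0.067,0,0,0],[0,0,-0.067,0,0,0],[0,0,-0.067,0,0,0],[0,0,-0.067,0,0,0]]}}

```text
time: 33.0
position: [0.3705, -0.3279, 0.05]
tcp_rot: [-0.001, 0.999, -0.052, -0.003]
ft_force: [0.0, 0.1, -2.7]
grip_width: 0.0608
```

{"op": "carry_out", "data": {"steps": [[0,0,0,0,0,0],[0,0,0,0,0,0],[0,0,0,0,0,0],[0,0,0,0,0,0],[0,0,0,0,0,0],[0,0,0,0,0,0],[0,0,0,0,0,0],[0,0,0,0,0,0]], "jaw": 0.05}}

```text
time: 33.8
position: [0.3705, -0.3279, 0.05]
tcp_rot: [-0.001, 0.999, -0.052, -0.003]
ft_force: [-0.8, 0.2, -0.1]
grip_width: 0.0812
```

{"op": "carry_out", "data": {"steps": [[0,0,0.05,0,0,0],[0,0,0.15,0,0,0],[0,0,0.28,0,0,0],[0,0,0.42,0,0,0],[0,0,0.6,0,0,0],[0,0,0.8,0,0,0],[0,0,1,0,0,0],[0,0,1,0,0,0]]}}

```text
time: 34.6
position: [0.3721, -0.3297, 0.1736]
tcp_rot: [0.002, 0.999, -0.052, -0.001]
ft_force: [-0.1, -0.5, -0.9]
grip_width: 0.0811
```

{"op": "carry_out", "data": {"steps": [[0.05,0.1,0.1,0,0,0],[0.13,0.25,0.2,0,0,0],[0.22,0.41,0.3,0,0,0],[0.31,0.57,0.3,0,0,0],[0.39,0.72,0.3,0,0,0],[0.444,0.814,0.3,0,0,0],[0.444,0.814,0.3,0,0,0],[0.444,0.814,0.3,0,0,0]], "jaw": 0.15}}

```text
time: 35.4
position: [0.4252, -0.232, 0.2094]
tcp_rot: [0.002, 0.999, -0.051, -0.001]
ft_force: [0.3, -1.0, -0.3]
grip_width: 0.0723
```

{"op": "carry_out", "data": {"steps": [[0.05,0.1,0,0,0,0],[0.13,0.25,0,0,0,0],[0.22,0.41,0,0,0,0],[0.31,0.57,0,0,0,0],[0.39,0.72,0,0,0,0],[0.444,0.814,0,0,0,0],[0.444,0.814,0,0,0,0],[0.444,0.814,0,0,0,0]]}}

```text
time: 36.2
position: [0.4783, -0.1346, 0.2093]
tcp_rot: [0.002, 0.999, -0.051, -0.002]
ft_force: [-1.1, -0.5, -0.1]
grip_width: 0.0726
```

{"op": "carry_out", "data": {"steps": [[0.05,0.1,0,0,0,0],[0.13,0.25,0,0,0,0],[0.22,0.41,0,0,0,0],[0.31,0.57,0,0,0,0],[0.39,0.72,0,0,0,0],[0.444,0.814,0,0,0,0],[0.444,0.814,0,0,0,0],[0.444,0.814,0,0,0,0]]}}

```text
time: 37.0
position: [0.5313, -0.0373, 0.2092]
tcp_rot: [0.002, 0.999, -0.051, -0.002]
ft_force: [0.3, -0.8, 0.3]
grip_width: 0.0726
```

Run:
```python
from h import *
import cv2,json
s=env.state(); im=env.get_image("wrist"); sc=env.get_image("scene")
json.dump([list(s["position"]),list(s["tcp_rot"])],open("w2.json","w")); print(s["time"],s["position"],s["tcp_rot"])
a=sc[100:250,110:310]
cv2.imwrite("pics/w2.png",np.hstack([cv2.resize(im,(400,300)),cv2.resize(a,(400,300))]))
```

```text
37.0 [ 0.5313 -0.0373  0.2092] [ 0.0024  0.9987 -0.0511 -0.0019]
```

View pics/w2.png

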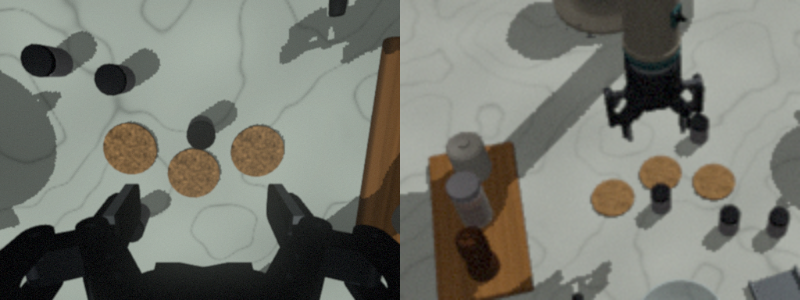

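All three stand on the board (right half) and the weight is untouched. In the left half its top is at (201,129), and the coasters are at (131,148), (193,172) and (258,151).

Run:
```python
from h import *
import json
p,q=json.load(open("w2.json")); w=cam("wrist",np.array(p),np.array(q))
for n,a in dict(weight=(201,129,.05),cj=(193.5,172,.005),cm=(258,150.5,.005),cp=(131,148,.005)).items(): print(n,at(w,a[0]*1.28+.14,a[1]*1.28+.14,a[2])[:2])
```

```text
weight [ 0.5369 -0.0355]
cj [ 0.4657 -0.0169]
cm [ 0.4884 -0.111 ]
cp [0.5107 0.0662]
```

Run:
```python
from h import *
import cv2
im=env.get_image("wrist")[130:220,200:350]; cv2.imwrite("pics/w3.png",cv2.convertScaleAbs(cv2.resize(im,None,fx=5,fy=5,interpolation=cv2.INTER_CUBIC),alpha=1.7,beta=20))
```

```text
(no output)
```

View pics/w3.png

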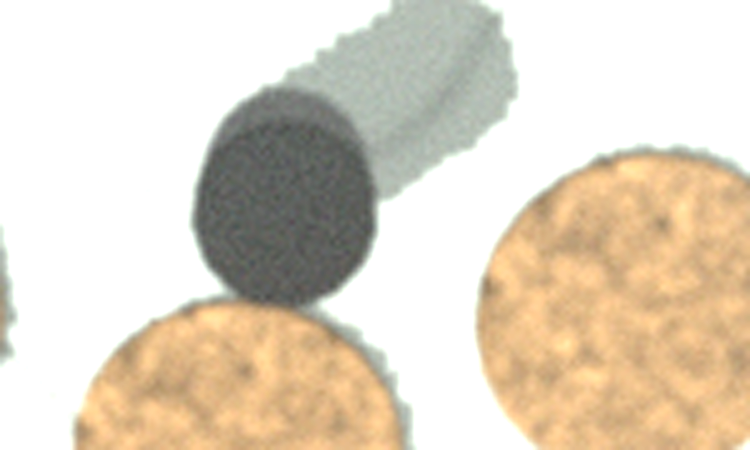

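{"op": "carry_out", "data": {"steps": [[-0.01,0.015,-0.1,0.005,0,0],[-0.01,0.015,-0.22,0.005,0,0],[-0.01,0.015,-0.36,0.005,0,0],[-0.01,0.015,-0.5,0.005,0,0],[-0.01,0.015,-0.64,0.005,0,0],[-0.01,0.015,-0.76,0.005,0,0],[-0.01,0.015,-0.8,0.005,0,0],[-0.01,0.015,-0.8,0.005,0,0]]}}

```text
time: 37.95
position: [0.529, -0.036, 0.1122]
tcp_rot: [0.0, 0.999, -0.052, -0.003]
ft_force: [0.4, -0.1, -0.7]
grip_width: 0.0731
```

{"op": "carry_out", "data": {"steps": [[0,0,-0.1,0,0,0],[0,0,-0.22,0,0,0],[0,0,-0.36,0,0,0],[0,0,-0.5,0,0,0],[0,0,-0.62,0,0,0],[0,0,-0.72,0,0,0],[0,0,-0.77,0,0,0],[0,0,-0.77,0,0,0]]}}

```text
time: 38.75
position: [0.5285, -0.036, 0.0191]
tcp_rot: [-0.0, 0.999, -0.052, -0.004]
ft_force: [0.1, -0.2, 0.6]
grip_width: 0.0728
```

{"op": "carry_out", "data": {"steps": [[0.01,0,-0.02,0,-0.01,0],[0.01,0,-0.03,0,-0.01,0],[0.01,0,-0.04,0,-0.01,0],[0.01,0,-0.04,0,-0.01,0],[0.01,0,-0.04,0,-0.01,0],[0.01,0,-0.04,0,-0.01,0],[0.01,0,-0.04,0,-0.01,0],[0.01,0,-0.04,0,-0.01,0]]}}

```text
time: 39.55
position: [0.5298, -0.036, 0.0144]
tcp_rot: [-0.0, 0.999, -0.052, 0.0]
ft_force: [0.4, -0.2, -0.3]
grip_width: 0.0727
```

{"op": "carry_out", "data": {"steps": [[0,0,0,0,0,0],[0,0,0,0,0,0],[0,0,0,0,0,0],[0,0,0,0,0,0],[0,0,0,0,0,0],[0,0,0,0,0,0],[0,0,0,0,0,0],[0,0,0,0,0,0]], "jaw": 1, "force": 30}}

```text
time: 40.35
position: [0.5299, -0.0359, 0.0145]
tcp_rot: [-0.0, 0.999, -0.052, 0.0]
ft_force: [0.2, 0.7, 3.0]
grip_width: 0.0353
```

{"op": "carry_out", "data": {"steps": [[0,0,0.05,0,0,0],[0,0,0.15,0,0,0],[0,0,0.28,0,0,0],[0,0,0.42,0,0,0],[0,0,0.6,0,0,0],[0,0,0.8,0,0,0],[0,0,1,0,0,0],[0,0,1,0,0,0]]}}

```text
time: 41.15
position: [0.5324, -0.0365, 0.1384]
tcp_rot: [0.0, 0.999, -0.052, 0.004]
ft_force: [1.0, -0.6, -1.1]
grip_width: 0.035
```

{"op": "carry_out", "data": {"steps": [[0,0,0.15,0,0,0],[-0.03,0.1,0.35,0,0,0],[-0.06,0.26,0.55,0,0,0],[-0.1,0.45,0.75,0,0,0],[-0.14,0.64,0.85,0,0,0],[-0.18,0.82,0.87,0,0,0],[-0.19,0.88,0.87,0,0,0],[-0.19,0.88,0.87,0,0,0]]}}

```text
time: 41.95
position: [0.5089, 0.0696, 0.2421]
tcp_rot: [0.001, 0.999, -0.051, 0.004]
ft_force: [0.3, -0.7, -0.7]
grip_width: 0.0354
```

{"op": "carry_out", "data": {"steps": [[-0.01,0.06,0,0,0,0],[-0.04,0.2,0,0,0,0],[-0.08,0.36,0,0,0,0],[-0.11,0.52,0,0,0,0],[-0.15,0.68,0,0,0,0],[-0.18,0.82,0,0,0,0],[-0.19,0.88,0,0,0,0],[-0.19,0.88,0,0,0,0]]}}

```text
time: 42.75
position: [0.486, 0.1752, 0.2416]
tcp_rot: [0.001, 0.999, -0.051, 0.003]
ft_force: [0.1, -0.3, -0.8]
grip_width: 0.0353
```

{"op": "carry_out", "data": {"steps": [[-0.01,0.06,0,0,0,0],[-0.04,0.2,0,0,0,0],[-0.08,0.36,0,0,0,0],[-0.11,0.52,0,0,0,0],[-0.15,0.68,0,0,0,0],[-0.18,0.82,0,0,0,0],[-0.19,0.88,0,0,0,0],[-0.19,0.88,0,0,0,0]]}}

```text
time: 43.55
position: [0.4633, 0.2811, 0.2414]
tcp_rot: [0.001, 0.999, -0.05, 0.003]
ft_force: [-0.5, 0.2, -1.0]
grip_width: 0.0352
```

Run:
```python
from h import *
import cv2,json
s=env.state(); im=env.get_image("wrist")
json.dump([list(s["position"]),list(s["tcp_rot"])],open("w4.json","w")); print(s["time"],s["position"],s["tcp_rot"])
cv2.imwrite("pics/w4.png",cv2.resize(im,None,fx=1.5,fy=1.5,interpolation=cv2.INTER_CUBIC))
```

```text
43.55 [0.4633 0.2811 0.2414] [ 0.0011  0.9987 -0.0505  0.0033]
```

View pics/w4.png

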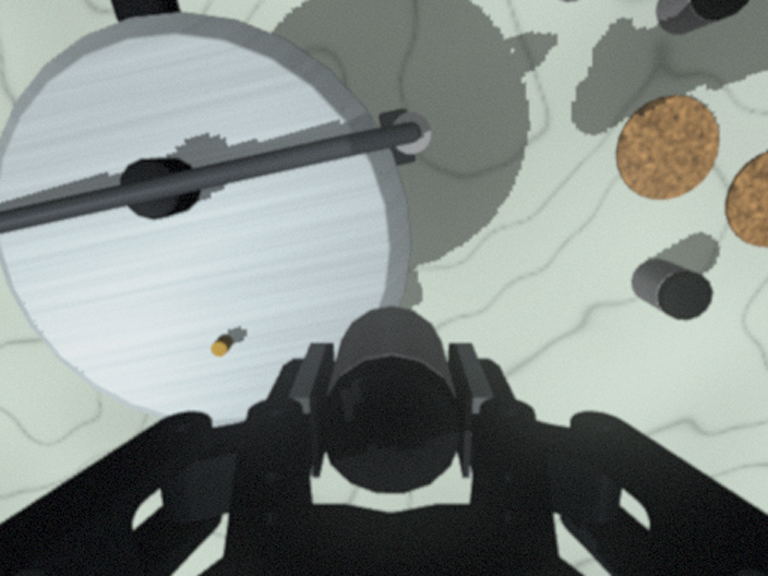

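The stub's top is at (219,349) and its foot about (227,341). The weight is held upright with its top at about (392,424).

Run:
```python
from h import *
import json
p,q=json.load(open("w4.json")); w=cam("wrist",np.array(p),np.array(q))
for n,a in dict(vt=(219,349,.16),vf=(227,341,.15),wt=(392,424,.277),wt_lo=(392,492,.277),lcoaster=(668,147,.005)).items(): print(n,at(w,(a[0]+.5)/1.5-.5,(a[1]+.5)/1.5-.5,a[2])[:2])
```

```text
vt [0.4444 0.3679]
vf [0.4445 0.3671]
wt [0.4653 0.2811]
wt_lo [0.4459 0.2831]
lcoaster [0.5099 0.0692]
```

{"op": "carry_out", "data": {"steps": [[-0.02,0.1,0,0,0.008,0],[-0.05,0.25,0,0,0.008,0],[-0.09,0.42,0,0,0.008,0],[-0.13,0.58,0,0,0.008,0],[-0.16,0.69,0,0,0.008,0],[-0.167,0.72,0,0,0.008,0],[-0.167,0.72,0,0,0.008,0],[-0.167,0.72,0,0,0.008,0]]}}

```text
time: 44.4
position: [0.4436, 0.3661, 0.2413]
tcp_rot: [0.002, 0.999, -0.051, 0.0]
ft_force: [0.3, 0.9, -1.0]
grip_width: 0.0351
```

{"op": "carry_out", "data": {"steps": [[0,0,-0.05,0,0,0],[0,0,-0.15,0,0,0],[0,0,-0.25,0,0,0],[0,0,-0.34,0,0,0],[0,0,-0.4,0,0,0],[0,0,-0.42,0,0,0],[0,0,-0.42,0,0,0],[0,0,-0.42,0,0,0]]}}

```text
time: 45.2
position: [0.4439, 0.3664, 0.1913]
tcp_rot: [0.002, 0.999, -0.051, 0.001]
ft_force: [-0.3, 0.2, -1.3]
grip_width: 0.0351
```

{"op": "carry_out", "data": {"steps": [[0,0.008,-0.04,0,0,0],[0,0.008,-0.08,0,0,0],[0,0.008,-0.12,0,0,0],[0,0.008,-0.16,0,0,0],[0,0.008,-0.19,0,0,0],[0,0.008,-0.21,0,0,0],[0,0.008,-0.215,0,0,0],[0,0.008,-0.215,0,0,0]]}}

```text
time: 46.0
position: [0.4439, 0.3673, 0.1654]
tcp_rot: [0.002, 0.999, -0.051, 0.001]
ft_force: [0.1, -0.2, -1.4]
grip_width: 0.0351
```

{"op": "carry_out", "data": {"steps": [[0,0,-0.004,0,0,0],[0,0,-0.008,0,0,0],[0,0,-0.01,0,0,0],[0,0,-0.01,0,0,0],[0,0,-0.01,0,0,0],[0,0,-0.01,0,0,0],[0,0,-0.01,0,0,0],[0,0,-0.01,0,0,0]]}}

```text
time: 46.8
position: [0.444, 0.3674, 0.1645]
tcp_rot: [0.002, 0.999, -0.051, 0.001]
ft_force: [0.3, -0.7, 2.3]
grip_width: 0.0351
```

{"op": "carry_out", "data": {"steps": [[0,0,0,0,0,0],[0,0,0,0,0,0],[0,0,0,0,0,0],[0,0,0,0,0,0],[0,0,0,0,0,0],[0,0,0,0,0,0],[0,0,0,0,0,0],[0,0,0,0,0,0]], "jaw": 0.3}}

```text
time: 47.6
position: [0.4441, 0.3674, 0.1645]
tcp_rot: [0.002, 0.999, -0.051, 0.001]
ft_force: [-0.3, 0.1, 0.3]
grip_width: 0.06
```

{"op": "carry_out", "data": {"steps": [[0,0,0.05,0,0,0],[0,0,0.15,0,0,0],[0,0,0.28,0,0,0],[0,0,0.42,0,0,0],[0,0,0.6,0,0,0],[0,0,0.8,0,0,0],[0,0,0.9,0,0,0],[0,0,0.9,0,0,0]]}}

```text
time: 48.4
position: [0.445, 0.3681, 0.2752]
tcp_rot: [0.0, 0.999, -0.051, 0.003]
ft_force: [1.2, 0.1, 0.1]
grip_width: 0.0598
```

Run:
```python
from h import *
import cv2,json
s=env.state(); im=env.get_image("wrist"); sd=env.get_image("side")
json.dump([list(s["position"]),list(s["tcp_rot"])],open("w5.json","w")); print(s["time"],s["position"],s["tcp_rot"])
cv2.imwrite("pics/w5.png",np.hstack([cv2.resize(im[100:340,150:390],(400,400)),cv2.resize(sd[240:384,180:324],(400,400))]))
```

```text
48.4 [0.445  0.3681 0.2752] [ 0.0001  0.9987 -0.0509  0.0029]
```

View pics/w5.png

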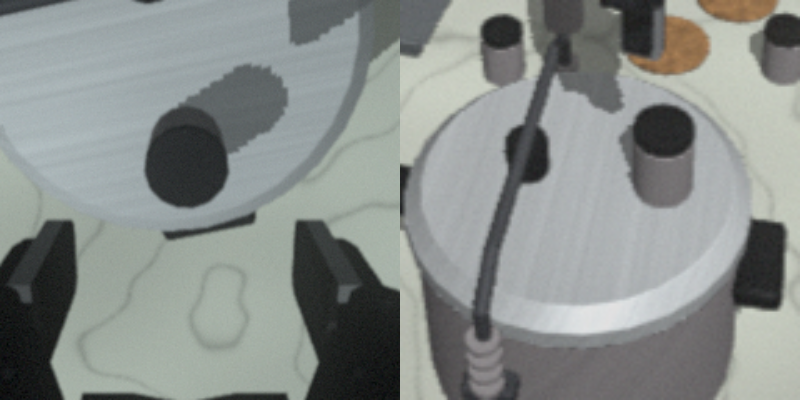

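The weight sits flat over the vent and has been released. Next I'll return the pot.

{"op": "carry_out", "data": {"steps": [[-0.01,-0.1,0,0,0,0],[-0.03,-0.28,0,0,0,0],[-0.05,-0.48,0,0,0,0],[-0.07,-0.68,0,0,0,0],[-0.09,-0.86,0,0,0,0],[-0.1,-0.97,0,0,0,0],[-0.1,-0.97,0,0,0,0],[-0.1,-0.97,0,0,0,0]]}}

```text
time: 49.3
position: [0.4318, 0.251, 0.272]
tcp_rot: [0.001, 0.999, -0.051, 0.0]
ft_force: [0.8, 0.8, -0.5]
grip_width: 0.0596
```

{"op": "carry_out", "data": {"steps": [[-0.01,-0.1,0,0,0,0],[-0.03,-0.28,0,0,0,0],[-0.05,-0.48,0,0,0,0],[-0.07,-0.68,0,0,0,0],[-0.09,-0.86,0,0,0,0],[-0.1,-0.97,0,0,0,0],[-0.1,-0.97,0,0,0,0],[-0.1,-0.97,0,0,0,0]], "jaw": 0.05}}

```text
time: 50.1
position: [0.42, 0.135, 0.272]
tcp_rot: [0.001, 0.999, -0.051, 0.001]
ft_force: [-0.6, 0.5, -0.8]
grip_width: 0.0808
```

{"op": "carry_out", "data": {"steps": [[-0.01,-0.1,0,0,0,0],[-0.03,-0.28,0,0,0,0],[-0.05,-0.48,0,0,0,0],[-0.07,-0.68,0,0,0,0],[-0.09,-0.86,0,0,0,0],[-0.1,-0.97,0,0,0,0],[-0.1,-0.97,0,0,0,0],[-0.1,-0.97,0,0,0,0]]}}

```text
time: 50.9
position: [0.4081, 0.0188, 0.272]
tcp_rot: [0.001, 0.999, -0.052, 0.001]
ft_force: [0.4, -0.0, 0.5]
grip_width: 0.0815
```

{"op": "carry_out", "data": {"steps": [[-0.01,-0.1,0,0,0,0],[-0.03,-0.28,-0.05,0,0,0],[-0.05,-0.48,-0.1,0,0,0],[-0.07,-0.68,-0.15,0,0,0],[-0.09,-0.86,-0.2,0,0,0],[-0.1,-0.97,-0.25,0,0,0],[-0.1,-0.97,-0.25,0,0,0],[-0.1,-0.97,-0.25,0,0,0]]}}

```text
time: 51.7
position: [0.3962, -0.0973, 0.242]
tcp_rot: [0.0, 0.999, -0.052, 0.0]
ft_force: [-0.1, -0.3, 0.8]
grip_width: 0.0811
```

{"op": "carry_out", "data": {"steps": [[-0.01,-0.1,0,0,0,0],[-0.03,-0.28,-0.05,0,0,0],[-0.05,-0.48,-0.1,0,0,0],[-0.07,-0.68,-0.15,0,0,0],[-0.09,-0.86,-0.2,0,0,0],[-0.1,-0.97,-0.25,0,0,0],[-0.1,-0.97,-0.25,0,0,0],[-0.1,-0.97,-0.25,0,0,0]]}}

```text
time: 52.5
position: [0.3841, -0.2131, 0.212]
tcp_rot: [-0.0, 0.999, -0.052, 0.0]
ft_force: [0.4, 0.1, -0.5]
grip_width: 0.0813
```

{"op": "carry_out", "data": {"steps": [[-0.01,-0.1,0,0,0,0],[-0.03,-0.28,-0.05,0,0,0],[-0.05,-0.48,-0.1,0,0,0],[-0.07,-0.68,-0.15,0,0,0],[-0.09,-0.86,-0.2,0,0,0],[-0.1,-0.97,-0.25,0,0,0],[-0.1,-0.97,-0.25,0,0,0],[-0.1,-0.97,-0.25,0,0,0]]}}

```text
time: 53.3
position: [0.3721, -0.3288, 0.182]
tcp_rot: [-0.001, 0.999, -0.052, 0.0]
ft_force: [-0.1, 0.7, 0.1]
grip_width: 0.0812
```

{"op": "carry_out", "data": {"steps": [[-0.01,0.005,-0.08,0,0,0],[-0.01,0.005,-0.16,0,0,0],[-0.01,0.005,-0.26,0,0,0],[-0.01,0.005,-0.36,0,0,0],[-0.01,0.005,-0.46,0,0,0],[-0.01,0.005,-0.55,0,0,0],[-0.01,0.005,-0.6,0,0,0],[-0.01,0.005,-0.6,0,0,0]]}}

```text
time: 54.1
position: [0.3704, -0.3277, 0.1088]
tcp_rot: [-0.002, 0.999, -0.052, -0.001]
ft_force: [-0.4, 0.1, -0.7]
grip_width: 0.0807
```

{"op": "carry_out", "data": {"steps": [[0,0,-0.08,0,0,0],[0,0,-0.16,0,0,0],[0,0,-0.24,0,0,0],[0,0,-0.32,0,0,0],[0,0,-0.4,0,0,0],[0,0,-0.46,0,0,0],[0,0,-0.49,0,0,0],[0,0,-0.49,0,0,0]]}}

```text
time: 54.9
position: [0.3702, -0.3275, 0.0494]
tcp_rot: [-0.002, 0.999, -0.052, -0.001]
ft_force: [0.1, 0.3, 0.5]
grip_width: 0.081
```

{"op": "carry_out", "data": {"steps": [[0,0,0,0,0,0],[0,0,0,0,0,0],[0,0,0,0,0,0],[0,0,0,0,0,0],[0,0,0,0,0,0],[0,0,0,0,0,0],[0,0,0,0,0,0],[0,0,0,0,0,0]], "jaw": 1, "force": 35}}

```text
time: 55.7
position: [0.3705, -0.3278, 0.0499]
tcp_rot: [-0.002, 0.999, -0.052, -0.001]
ft_force: [-0.5, 0.7, 5.2]
grip_width: 0.0612
```

{"op": "carry_out", "data": {"steps": [[0,0,0.05,0,0,0],[0,0,0.15,0,0,0],[0,0,0.28,0,0,0],[0,0,0.42,0,0,0],[0,0,0.55,0,0,0],[0,0,0.64,0,0,0],[0,0,0.67,0,0,0],[0,0,0.67,0,0,0]]}}

```text
time: 56.5
position: [0.3705, -0.3278, 0.1304]
tcp_rot: [-0.002, 0.999, -0.052, -0.001]
ft_force: [-0.9, -0.1, -2.3]
grip_width: 0.0615
```

{"op": "carry_out", "data": {"steps": [[0.02,0.06,0,0,0,0],[0.06,0.18,0,0,0,0],[0.11,0.32,0,0,0,0],[0.17,0.48,0,0,0,0],[0.23,0.64,0,0,0,0],[0.27,0.77,0,0,0,0],[0.292,0.823,0,0,0,0],[0.292,0.823,0,0,0,0]]}}

```text
time: 57.3
position: [0.4055, -0.2274, 0.13]
tcp_rot: [-0.002, 0.999, -0.051, -0.001]
ft_force: [0.3, -0.1, -2.4]
grip_width: 0.0612
```

{"op": "carry_out", "data": {"steps": [[0.02,0.06,0,0,0,0],[0.06,0.18,0,0,0,0],[0.11,0.32,0,0,0,0],[0.17,0.48,0,0,0,0],[0.23,0.64,0,0,0,0],[0.27,0.77,0,0,0,0],[0.292,0.823,0,0,0,0],[0.292,0.823,0,0,0,0]]}}

```text
time: 58.1
position: [0.4406, -0.1283, 0.1299]
tcp_rot: [-0.002, 0.999, -0.05, -0.001]
ft_force: [0.3, 0.9, -2.0]
grip_width: 0.061
```

{"op": "carry_out", "data": {"steps": [[0.02,0.06,0,0,0,0],[0.06,0.18,0,0,0,0],[0.11,0.32,0,0,0,0],[0.17,0.48,0,0,0,0],[0.23,0.64,0,0,0,0],[0.27,0.77,0,0,0,0],[0.292,0.823,0,0,0,0],[0.292,0.823,0,0,0,0]]}}

```text
time: 58.9
position: [0.476, -0.0294, 0.1299]
tcp_rot: [-0.002, 0.999, -0.05, -0.001]
ft_force: [-0.6, 0.0, -3.3]
grip_width: 0.0611
```

{"op": "carry_out", "data": {"steps": [[0.02,0.06,0,0,0,0],[0.06,0.18,0,0,0,0],[0.11,0.32,0,0,0,0],[0.17,0.48,0,0,0,0],[0.23,0.64,0,0,0,0],[0.27,0.77,0,0,0,0],[0.292,0.823,0,0,0,0],[0.292,0.823,0,0,0,0]]}}

```text
time: 59.7
position: [0.5113, 0.0694, 0.1298]
tcp_rot: [-0.002, 0.999, -0.049, -0.001]
ft_force: [0.1, -0.2, -2.8]
grip_width: 0.0608
```

{"op": "carry_out", "data": {"steps": [[0,0,-0.06,0,0,0],[0,0,-0.16,0,0,0],[0,0,-0.28,0,0,0],[0,0,-0.4,0,0,0],[0,0,-0.52,0,0,0],[0,0,-0.62,0,0,0],[0,0,-0.67,0,0,0],[0,0,-0.67,0,0,0]]}}

```text
time: 60.5
position: [0.5104, 0.0691, 0.0483]
tcp_rot: [-0.002, 0.999, -0.05, -0.002]
ft_force: [0.2, -0.1, -2.4]
grip_width: 0.0608
```

{"op": "carry_out", "data": {"steps": [[0,-0.012,-0.02,0,0,0],[0,-0.012,-0.04,0,0,0],[0,-0.012,-0.06,0,0,0],[0,-0.012,-0.08,0,0,0],[0,-0.012,-0.09,0,0,0],[0,-0.012,-0.093,0,0,0],[0,-0.012,-0.093,0,0,0],[0,-0.012,-0.093,0,0,0]]}}

```text
time: 61.3
position: [0.5105, 0.0678, 0.0372]
tcp_rot: [-0.002, 0.999, -0.05, -0.002]
ft_force: [0.1, 0.1, -2.8]
grip_width: 0.0612
```

{"op": "carry_out", "data": {"steps": [[0,0,0,0,0,0],[0,0,0,0,0,0],[0,0,0,0,0,0],[0,0,0,0,0,0],[0,0,0,0,0,0],[0,0,0,0,0,0],[0,0,0,0,0,0],[0,0,0,0,0,0]], "jaw": 0.05}}

```text
time: 62.1
position: [0.5105, 0.0677, 0.0372]
tcp_rot: [-0.002, 0.999, -0.05, -0.002]
ft_force: [-0.2, -0.3, -0.3]
grip_width: 0.0807
```

{"op": "carry_out", "data": {"steps": [[0,0,0.05,0,0,0],[0,0,0.15,0,0,0],[0,0,0.28,0,0,0],[0,0,0.42,0,0,0],[0,0,0.6,0,0,0],[0,0,0.8,0,0,0],[0,0,1,0,0,0],[0,0,1,0,0,0]]}}

```text
time: 62.9
position: [0.5131, 0.0678, 0.1616]
tcp_rot: [-0.002, 0.999, -0.05, 0.002]
ft_force: [0.7, -0.2, -0.3]
grip_width: 0.0811
```

{"op": "carry_out", "data": {"steps": [[-0.01,-0.1,0.05,0,0,0],[-0.03,-0.25,0.1,0,0,0],[-0.05,-0.42,0.15,0,0,0],[-0.07,-0.6,0.2,0,0,0],[-0.09,-0.75,0.2,0,0,0],[-0.094,-0.847,0.2,0,0,0],[-0.094,-0.847,0.2,0,0,0],[-0.094,-0.847,0.2,0,0,0]], "jaw": 0.15}}

```text
time: 63.7
position: [0.5015, -0.0338, 0.1852]
tcp_rot: [-0.002, 0.999, -0.05, 0.002]
ft_force: [-0.6, 0.3, -0.6]
grip_width: 0.0727
```

{"op": "carry_out", "data": {"steps": [[-0.01,-0.1,0,0,0,0],[-0.03,-0.25,0,0,0,0],[-0.05,-0.42,0,0,0,0],[-0.07,-0.6,0,0,0,0],[-0.09,-0.75,0,0,0,0],[-0.094,-0.847,0,0,0,0],[-0.094,-0.847,0,0,0,0],[-0.094,-0.847,0,0,0,0]]}}

```text
time: 64.5
position: [0.4902, -0.1351, 0.1851]
tcp_rot: [-0.003, 0.999, -0.05, 0.002]
ft_force: [-0.4, 0.3, 0.5]
grip_width: 0.0726
```

{"op": "carry_out", "data": {"steps": [[-0.01,-0.1,0,0,0,0],[-0.03,-0.25,0,0,0,0],[-0.05,-0.42,0,0,0,0],[-0.07,-0.6,0,0,0,0],[-0.09,-0.75,0,0,0,0],[-0.094,-0.847,0,0,0,0],[-0.094,-0.847,0,0,0,0],[-0.094,-0.847,0,0,0,0]]}}

```text
time: 65.3
position: [0.4789, -0.2362, 0.1849]
tcp_rot: [-0.003, 0.999, -0.05, 0.001]
ft_force: [-0.2, 0.0, 0.3]
grip_width: 0.0726
```

{"op": "carry_out", "data": {"steps": [[-0.01,-0.1,0,0,0,0],[-0.03,-0.25,0,0,0,0],[-0.05,-0.42,0,0,0,0],[-0.07,-0.6,0,0,0,0],[-0.09,-0.75,0,0,0,0],[-0.094,-0.847,0,0,0,0],[-0.094,-0.847,0,0,0,0],[-0.094,-0.847,0,0,0,0]]}}

```text
time: 66.1
position: [0.4675, -0.3376, 0.1847]
tcp_rot: [-0.004, 0.999, -0.051, 0.001]
ft_force: [-0.8, 0.5, 0.7]
grip_width: 0.0725
```

{"op": "carry_out", "data": {"steps": [[-0.01,-0.012,-0.12,-0.008,0,0],[-0.01,-0.012,-0.26,-0.008,0,0],[-0.01,-0.012,-0.42,-0.008,0,0],[-0.01,-0.012,-0.58,-0.008,0,0],[-0.01,-0.012,-0.74,-0.008,0,0],[-0.01,-0.012,-0.87,-0.008,0,0],[-0.01,-0.012,-0.93,-0.008,0,0],[-0.01,-0.012,-0.93,-0.008,0,0]]}}

```text
time: 66.9
position: [0.4659, -0.3378, 0.0723]
tcp_rot: [-0.001, 0.999, -0.05, 0.001]
ft_force: [-0.3, 0.6, 0.8]
grip_width: 0.0726
```

{"op": "carry_out", "data": {"steps": [[0,0,0,0,0,0],[0,0,0,0,0,0],[0,0,0,0,0,0],[0,0,0,0,0,0],[0,0,0,0,0,0],[0,0,0,0,0,0],[0,0,0,0,0,0],[0,0,0,0,0,0]], "jaw": 1, "force": 30}}

```text
time: 67.7
position: [0.4664, -0.3381, 0.0732]
tcp_rot: [-0.001, 0.999, -0.05, 0.001]
ft_force: [-0.3, 0.6, 5.7]
grip_width: 0.0513
```

{"op": "carry_out", "data": {"steps": [[0,0,0.05,0,0,0],[0,0,0.15,0,0,0],[0,0,0.28,0,0,0],[0,0,0.42,0,0,0],[0,0,0.55,0,0,0],[0,0,0.64,0,0,0],[0,0,0.67,0,0,0],[0,0,0.67,0,0,0]]}}

```text
time: 68.5
position: [0.4665, -0.3382, 0.1541]
tcp_rot: [-0.001, 0.999, -0.05, 0.002]
ft_force: [0.0, -0.0, -1.4]
grip_width: 0.0513
```

{"op": "carry_out", "data": {"steps": [[0,0.06,0,0,0,0],[0,0.2,0,0,0,0],[0,0.36,0,0,0,0],[0,0.52,0,0,0,0],[0,0.68,0,0,0,0],[0,0.82,0,0,0,0],[0,0.885,0,0,0,0],[0,0.885,0,0,0,0]]}}

```text
time: 69.3
position: [0.4665, -0.2306, 0.1543]
tcp_rot: [-0.001, 0.999, -0.049, 0.002]
ft_force: [-0.5, -0.0, -0.8]
grip_width: 0.0516
```

{"op": "carry_out", "data": {"steps": [[0,0.06,0,0,0,0],[0,0.2,0,0,0,0],[0,0.36,0,0,0,0],[0,0.52,0,0,0,0],[0,0.68,0,0,0,0],[0,0.82,0,0,0,0],[0,0.885,0,0,0,0],[0,0.885,0,0,0,0]]}}

```text
time: 70.1
position: [0.4663, -0.1233, 0.1543]
tcp_rot: [-0.001, 0.999, -0.049, 0.002]
ft_force: [-0.1, -0.4, -2.8]
grip_width: 0.0512
```

{"op": "carry_out", "data": {"steps": [[0,0.06,0,0,0,0],[0,0.2,0,0,0,0],[0,0.36,0,0,0,0],[0,0.52,0,0,0,0],[0,0.68,0,0,0,0],[0,0.82,0,0,0,0],[0,0.885,0,0,0,0],[0,0.885,0,0,0,0]]}}

```text
time: 70.9
position: [0.4663, -0.0167, 0.1543]
tcp_rot: [-0.001, 0.999, -0.048, 0.002]
ft_force: [0.1, 0.1, -2.7]
grip_width: 0.0516
```

{"op": "carry_out", "data": {"steps": [[0,0,-0.06,0,0,0],[0,0,-0.16,0,0,0],[0,0,-0.28,0,0,0],[0,0,-0.4,0,0,0],[0,0,-0.52,0,0,0],[0,0,-0.62,0,0,0],[0,0,-0.67,0,0,0],[0,0,-0.67,0,0,0]]}}

```text
time: 71.7
position: [0.4657, -0.0172, 0.0729]
tcp_rot: [-0.001, 0.999, -0.049, 0.0]
ft_force: [-0.3, -1.0, -1.9]
grip_width: 0.0515
```

{"op": "carry_out", "data": {"steps": [[0.008,0,-0.02,0,0,0],[0.008,0,-0.045,0,0,0],[0.008,0,-0.07,0,0,0],[0.008,0,-0.09,0,0,0],[0.008,0,-0.1,0,0,0],[0.008,0,-0.105,0,0,0],[0.008,0,-0.105,0,0,0],[0.008,0,-0.105,0,0,0]]}}

```text
time: 72.5
position: [0.4667, -0.0172, 0.0604]
tcp_rot: [-0.001, 0.999, -0.048, 0.001]
ft_force: [1.4, -1.0, -1.7]
grip_width: 0.0512
```

{"op": "carry_out", "data": {"steps": [[0,0,0,0,0,0],[0,0,0,0,0,0],[0,0,0,0,0,0],[0,0,0,0,0,0],[0,0,0,0,0,0],[0,0,0,0,0,0],[0,0,0,0,0,0],[0,0,0,0,0,0]], "jaw": 0.15}}

```text
time: 73.3
position: [0.4667, -0.0172, 0.0604]
tcp_rot: [-0.001, 0.999, -0.048, 0.001]
ft_force: [0.4, -0.7, -0.0]
grip_width: 0.0726
```

{"op": "carry_out", "data": {"steps": [[0,0,0.05,0,0,0],[0,0,0.15,0,0,0],[0,0,0.28,0,0,0],[0,0,0.42,0,0,0],[0,0,0.6,0,0,0],[0,0,0.8,0,0,0],[0,0,1,0,0,0],[0,0,1,0,0,0]]}}

```text
time: 74.1
position: [0.469, -0.0176, 0.1839]
tcp_rot: [-0.0, 0.999, -0.048, 0.004]
ft_force: [0.6, -0.2, -0.2]
grip_width: 0.0724
```

{"op": "carry_out", "data": {"steps": [[0.03,-0.1,0,0,0,0],[0.08,-0.26,0,0,0,0],[0.13,-0.44,0,0,0,0],[0.18,-0.62,0,0,0,0],[0.23,-0.8,0,0,0,0],[0.267,-0.911,0,0,0,0],[0.267,-0.911,0,0,0,0],[0.267,-0.911,0,0,0,0]]}}

```text
time: 74.9
position: [0.5005, -0.1267, 0.1831]
tcp_rot: [-0.001, 0.999, -0.049, 0.003]
ft_force: [-0.4, 0.9, -0.9]
grip_width: 0.0724
```

{"op": "carry_out", "data": {"steps": [[0.03,-0.1,0,0,0,0],[0.08,-0.26,0,0,0,0],[0.13,-0.44,0,0,0,0],[0.18,-0.62,0,0,0,0],[0.23,-0.8,0,0,0,0],[0.267,-0.911,0,0,0,0],[0.267,-0.911,0,0,0,0],[0.267,-0.911,0,0,0,0]]}}

```text
time: 75.7
position: [0.5323, -0.2359, 0.1828]
tcp_rot: [-0.001, 0.999, -0.049, 0.003]
ft_force: [-0.6, -0.3, 0.0]
grip_width: 0.0725
```

{"op": "carry_out", "data": {"steps": [[0.03,-0.1,0,0,0,0],[0.08,-0.26,0,0,0,0],[0.13,-0.44,0,0,0,0],[0.18,-0.62,0,0,0,0],[0.23,-0.8,0,0,0,0],[0.267,-0.911,0,0,0,0],[0.267,-0.911,0,0,0,0],[0.267,-0.911,0,0,0,0]]}}

```text
time: 76.5
position: [0.564, -0.3444, 0.1826]
tcp_rot: [-0.002, 0.999, -0.049, 0.003]
ft_force: [0.4, -0.8, 0.3]
grip_width: 0.0726
```

{"op": "carry_out", "data": {"steps": [[-0.01,-0.008,-0.12,0,0.005,0],[-0.01,-0.008,-0.26,0,0.005,0],[-0.01,-0.008,-0.42,0,0.005,0],[-0.01,-0.008,-0.58,0,0.005,0],[-0.01,-0.008,-0.74,0,0.005,0],[-0.01,-0.008,-0.87,0,0.005,0],[-0.01,-0.008,-0.94,0,0.005,0],[-0.01,-0.008,-0.94,0,0.005,0]]}}

```text
time: 77.3
position: [0.5617, -0.3438, 0.068]
tcp_rot: [-0.003, 0.999, -0.049, -0.001]
ft_force: [-0.1, -0.2, -0.0]
grip_width: 0.0725
```

{"op": "carry_out", "data": {"steps": [[0,0,0,0,0,0],[0,0,0,0,0,0],[0,0,0,0,0,0],[0,0,0,0,0,0],[0,0,0,0,0,0],[0,0,0,0,0,0],[0,0,0,0,0,0],[0,0,0,0,0,0]], "jaw": 1, "force": 30}}

```text
time: 78.1
position: [0.5621, -0.3438, 0.0687]
tcp_rot: [-0.003, 0.999, -0.049, -0.0]
ft_force: [-0.2, 1.9, 5.4]
grip_width: 0.0449
```

{"op": "carry_out", "data": {"steps": [[0,0,0.05,0,0,0],[0,0,0.15,0,0,0],[0,0,0.28,0,0,0],[0,0,0.42,0,0,0],[0,0,0.55,0,0,0],[0,0,0.64,0,0,0],[0,0,0.67,0,0,0],[0,0,0.67,0,0,0]]}}

```text
time: 78.9
position: [0.5621, -0.344, 0.1496]
tcp_rot: [-0.003, 0.999, -0.049, -0.0]
ft_force: [1.1, -0.8, -2.7]
grip_width: 0.0447
```

{"op": "carry_out", "data": {"steps": [[-0.02,0.06,0,0,0,0],[-0.06,0.2,0,0,0,0],[-0.12,0.38,0,0,0,0],[-0.18,0.57,0,0,0,0],[-0.24,0.76,0,0,0,0],[-0.29,0.9,0,0,0,0],[-0.31,0.965,0,0,0,0],[-0.31,0.965,0,0,0,0]]}}

```text
time: 79.7
position: [0.5245, -0.2272, 0.1494]
tcp_rot: [-0.003, 0.999, -0.048, -0.0]
ft_force: [0.4, 0.3, -2.1]
grip_width: 0.0451
```

{"op": "carry_out", "data": {"steps": [[-0.02,0.06,0,0,0,0],[-0.06,0.2,0,0,0,0],[-0.12,0.38,0,0,0,0],[-0.18,0.57,0,0,0,0],[-0.24,0.76,0,0,0,0],[-0.29,0.9,0,0,0,0],[-0.31,0.965,0,0,0,0],[-0.31,0.965,0,0,0,0]]}}

```text
time: 80.5
position: [0.487, -0.1105, 0.1496]
tcp_rot: [-0.003, 0.999, -0.048, -0.0]
ft_force: [0.2, 0.4, -1.5]
grip_width: 0.045
```

{"op": "carry_out", "data": {"steps": [[0,0,-0.06,0,0,0],[0,0,-0.16,0,0,0],[0,0,-0.28,0,0,0],[0,0,-0.4,0,0,0],[0,0,-0.52,0,0,0],[0,0,-0.62,0,0,0],[0,0,-0.67,0,0,0],[0,0,-0.67,0,0,0]]}}

```text
time: 81.3
position: [0.4862, -0.1107, 0.0677]
tcp_rot: [-0.003, 0.999, -0.048, -0.002]
ft_force: [0.4, -0.1, -1.8]
grip_width: 0.0448
```

{"op": "carry_out", "data": {"steps": [[0.01,-0.01,-0.02,0,0,0],[0.01,-0.01,-0.045,0,0,0],[0.01,-0.01,-0.07,0,0,0],[0.01,-0.01,-0.09,0,0,0],[0.01,-0.01,-0.095,0,0,0],[0.01,-0.01,-0.1,0,0,0],[0.01,-0.01,-0.1,0,0,0],[0.01,-0.01,-0.1,0,0,0]]}}

```text
time: 82.1
position: [0.4875, -0.1119, 0.0558]
tcp_rot: [-0.003, 0.999, -0.048, -0.002]
ft_force: [-0.5, 0.2, -2.4]
grip_width: 0.0449
```

{"op": "carry_out", "data": {"steps": [[0,0,0,0,0,0],[0,0,0,0,0,0],[0,0,0,0,0,0],[0,0,0,0,0,0],[0,0,0,0,0,0],[0,0,0,0,0,0],[0,0,0,0,0,0],[0,0,0,0,0,0]], "jaw": 0.15}}

```text
time: 82.9
position: [0.4875, -0.1119, 0.0558]
tcp_rot: [-0.003, 0.999, -0.048, -0.002]
ft_force: [-0.5, 1.2, 1.3]
grip_width: 0.0725
```

{"op": "carry_out", "data": {"steps": [[0,0,0.05,0,0,0],[0,0,0.15,0,0,0],[0,0,0.28,0,0,0],[0,0,0.42,0,0,0],[0,0,0.6,0,0,0],[0,0,0.8,0,0,0],[0,0,1,0,0,0],[0,0,1,0,0,0]]}}

```text
time: 83.7
position: [0.4897, -0.1127, 0.1794]
tcp_rot: [-0.002, 0.999, -0.048, 0.002]
ft_force: [0.5, 0.8, 0.1]
grip_width: 0.0732
```

{"op": "carry_out", "data": {"steps": [[0.02,0.1,0.15,0,0,0],[0.05,0.2,0.3,0,0,0],[0.08,0.3,0.5,0,0,0],[0.1,0.45,0.7,0,0,0],[0.1,0.55,0.85,0,0,0],[0.1,0.55,0.85,0,0,0],[0.1,0.55,0.85,0,0,0],[0.1,0.55,0.85,0,0,0]]}}

```text
time: 84.5
position: [0.5009, -0.0471, 0.2797]
tcp_rot: [-0.002, 0.999, -0.048, 0.0]
ft_force: [-0.1, 0.9, -0.5]
grip_width: 0.0723
```

Run:
```python
from h import *
import cv2,json
s=env.state(); im=env.get_image("wrist"); sd=env.get_image("side")
json.dump([list(s["position"]),list(s["tcp_rot"])],open("w6.json","w")); print(s["time"],s["position"],s["tcp_rot"])
cv2.imwrite("pics/w6.png",cv2.resize(im,None,fx=1.5,fy=1.5,interpolation=cv2.INTER_CUBIC))
cv2.imwrite("pics/side6.png",cv2.resize(sd[150:350,180:380],None,fx=3,fy=3,interpolation=cv2.INTER_CUBIC))
```

```text
84.5 [ 0.5009 -0.0471  0.2797] [-0.0018  0.9988 -0.0481  0.0005]
```

View pics/w6.png

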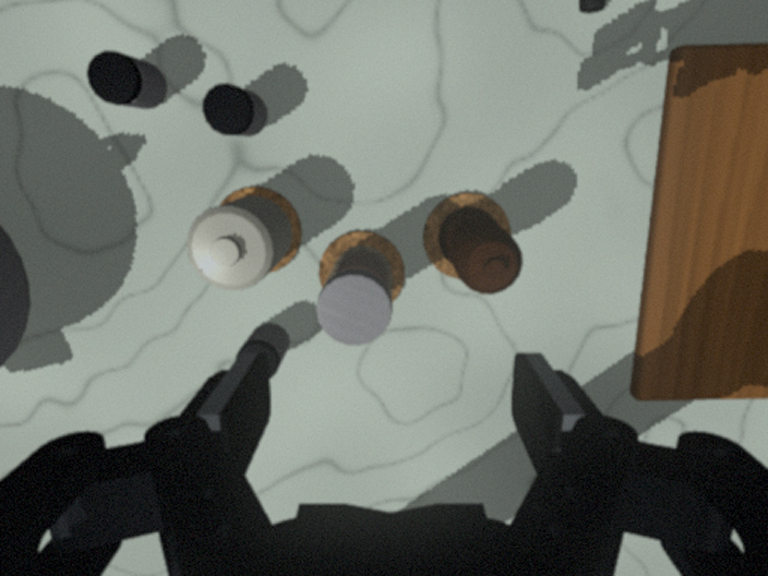

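View pics/side6.png

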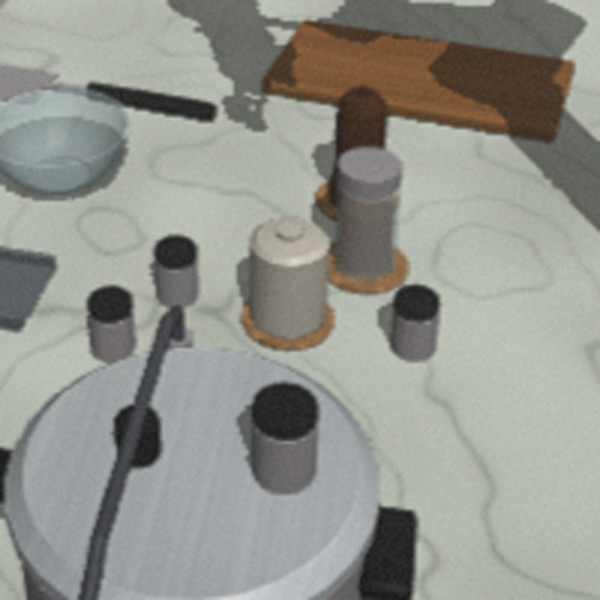

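All three seasonings appear at the same pixels as at the start. In the side crop the jar lid is at (370,166), the pot knob at (289,230) and the mill top at (361,97). The weight sits flat on the lid and the bowl hasn't moved, so I'm handing in.

Run:
```python
from workcell import env
print(env.close_job(), env.state()["time"])
```

```text
the job is handed in; nothing more can be done
the job is handed in; nothing more can be done
```

I finished the job and handed it in at about 84.6 s of the 136 s allowed; no verdict was reported.

- **What I did:** I stood the mill, jar and pot on the board and set the weight over the vent stub. Then I put pot, jar and mill back on their own coasters.
- **Weight:** it touched the lid at the expected height and went on without catching the stub. The last picture shows it upright and flat over the vent, let go.
- **Seasonings:** the tool released each one within about 1–2 mm of where it first gripped it. In the last side view all three show within a couple of pixels of where they started, upright on their coasters.
- **Other checks:** the bowl is where it was. The gripper was open, about 0.28 m up and touching nothing. No check failed or disagreed.

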